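# Load the hair clip dryer and set its timer dial to the mark

### The job

The hair clip is still wet: put it into the open bay of the white accessory dryer and let go of it. Then turn the dryer's black timer dial, on the sloped panel, until its white pointer lines up with the turquoise mark beside it. Leave the mark and the other things on the shelf where they are.

Things in the scene. Friction and masses are not known exactly. Their poses are not given: they have to be found in the camera images.
- dryer: White plastic accessory dryer, fixed, 132 mm deep (x -54 to 78), 290 wide (y -145 to 145), 98 high. Origin on the shelf surface; x points from its front (robot side at yaw 0) to its back. Right part (y -145 to -15): panel sloping up from z 35 at x -54 to z 98 at x 54, normal leaning 30 degrees from vertical to the front; dial in its middle (x 0, y -80, z 66). Left part: open bay.
- bay (a point): Centre of the bay's floor, 30 mm above the shelf; axes as the dryer's. The bay is 122 mm (x) by 150 mm (y) inside, grey floor with dark slots, white walls 5 mm thick whose rim is 35 mm above the floor.
- clip: Black claw hair clip, loose, rigid, about 50 g, standing upright on its jaws; origin under its centre. 95 mm long (y), 48 wide at the foot (x), 64 high (z). In the middle two upright thumb plates, 36 mm long in y, z 29 to 64 mm, outsides 26 mm apart in x: pinch these along x.
- clip_grip (a point): Point midway between the clip's thumb plates, 50 mm above its underside: good TCP place for the grasp. Axes as the clip's.
- clip_mid (a point): The clip's middle, 30 mm above its underside, on its centre line.
- dial (a joint): Angle of the black timer dial about the panel's normal (rad): 0 = pointer straight up the slope (away from the front), positive = counter-clockwise seen from outside, range -1.6 to 1.6, friction keeps it where it is left, torque about 0.1 N m.
- dial_grip (a point): On the dial's axis, 42 mm off the panel: TCP place to grip its bar. z = panel normal (outwards), x = along the bar to the pointer; turns with the dial. Black dial: skirt 78 mm diameter, top 17 mm off the panel; bar 66 mm long (x), 18 thick (y), 16 to 53 mm off the panel. A 9 mm wide white line marks the pointer half of the bar's top, its end and the skirt.
- pointer (a point): Tip of the dial's white pointer, at the skirt's edge: 40 mm from the dial's axis, 6 mm off the panel; turns with the dial.
- mark_ring (a joint): Angle of the flat metal ring under the dial (116 mm diameter, 4 mm thick) that carries the turquoise mark; same zero and sense as the dial, so the pointer is on the mark when both angles are equal. Stiff; not to be moved.
- mark (a point): Inner end of the turquoise mark (a 17 mm long, 14 mm wide tab on the ring), 40 mm from the dial's axis, 6 mm off the panel.
- pump: Chrome soap pump, loose, 66 mm diameter, 170 mm high with a spout; origin under its centre. Bystander.
- cup: Turquoise plastic cup, loose, 76 mm diameter, 95 mm high; origin under its centre. Bystander.
- mirror: Round mirror of 144 mm diameter on a steel stand with 110 mm foot, loose, 237 mm high; origin under the foot. Bystander.
- ring_dish: White ceramic ring dish, loose, 100 mm diameter, 24 mm high; origin under its centre. Bystander.

How it is judged:
By the outcome, as a careful person would: the job done as asked, in the order asked, and still so for the second after the job is handed in, with the robot touching nothing.
It also fails if it takes over 43 s, if anything falls off the work surface, if the arm or the gripper's body presses on something with over 40 N, if the wrist force passes 120 N, or if a joint passes its speed limit or range.

### The arm

A 7-joint arm with a two-finger parallel gripper is mounted at the origin on the work surface. World frame = base frame: x ahead of the robot, y to its left, z up, the work surface at z = 0. Lengths are in m, angles in rad, forces in N, time in s.
With the tool pointing down it reaches from about 0.4 to 0.875 m from the base axis. Payload 19.3 kg.
Tool frame: the origin (TCP) lies between the finger pads, 19 mm behind the fingertips; this is the grasp point; z points along the fingers, y is the line along which they close (so a half turn about z gives the same grasp; the last joint's range is limited). The gripper opens to 85 mm and grips with 20 to 120 N. Pads are 22 mm wide; open, the fingers measure 114 mm over their backs; the gripper's body (76 mm by 85 mm) begins 54 mm behind the grasp point. The pads swing forward as they close: fully open they stand 13 mm farther back than shut.
Start: joints at [1.131, 0.521, -0.036, 1.599, 0.021, 1.021, -0.113], TCP at [0.226, -0.583, 0.25] pointing down, gripper open.
Joint ranges: [-2.91, 2.91], [-0.3, 2.13], [-1.5, 1.42], [0.17, 2.43], [-1.26, 4.41], [0.16, 1.93], [-2.52, 2.52]. Speed limits (rad/s): [1.89, 1.89, 2.39, 2.39, 3.01, 3.01, 3.01].

### API

Orientations are given as [roll, pitch, yaw] about the fixed x, y, z axes, in that order (R = Rz(yaw) Ry(pitch) Rx(roll)).
In Python, from workcell import bot gives the robot as it stands.
- The arm moves only by the shell command python3 -m inch 'ROWS' [FORCE]. ROWS is JSON, a list of rows, each a list of 7 numbers: the shift along the tool's x, y, z in units of 200 mm (1.0 is 200 mm), then the turn, a rotation vector about the tool's x, y, z in units of 90 degrees (1.0 is 90 degrees), then the opening, from 0 (shut) to 1 (fully open). In form: [[x, y, z, rx, ry, rz, grip], ...]. A call has 1 to 20 rows; each row is the pose to reach, as a shift and turn from the pose commanded when the call began, along the tool's axes at that moment; what a row does not reach only later rows make up. A row lasts 1/8 s, in which the tool goes at most 62.5 mm and 10.7 degrees, less where a joint would pass 70% of its speed; a pose out of reach is approached as far as the arm can. A call with a number of a shift or a turn outside -1 to 1 is refused whole. A call with a gripper value outside its range is refused whole. The fingers move at their own pace and stop on an object; FORCE is the grip in N (left out, the last holds). Time passes only in rows, so rows that repeat a pose let the fingers close. It gives the time, the measured TCP pose, the force, the opening and the grip force at its end, in the units of the state.
- bot.observe(): the state, without advancing time (a new reading comes with each control period).
- bot.grab_frame(name): name is "scene" or "top" or "wrist"; returns a dict with "img" (400x640x3 uint8, red, green, blue), "z_map" (400x640 float32, m along the optical axis (not along the pixel's ray), 0 where there is no reading), "vfov" (degrees; the focal length in pixels is half the picture's height over the tangent of half this angle, whatever the lens; pixels are square), "cx", "cy" (the principal point, pixels), "rvec" (rotation vector, rad) and "tvec" (3), from world to camera coordinates, as OpenCV has them. Camera axes: x right, y down, z forward; pixel columns grow to the right and rows downward; lengths in m; the calibration is good to about 2 mm. A picture is of the moment at which its call begins.
- bot.job_done(): hands the job in; it is judged then, once.
The state is a dict: "clock": time; "qpos": joint angles; "qd": joint speeds; "joint_efforts": joint torques, N m; "position": TCP position; "tool_rot": TCP orientation; "force": force on the tool from outside, world axes, zero at the start; "moment": the same for the moment, N m; "grip_width": finger opening in m; "finger_force": force on a finger pad.
Only numpy, scipy, OpenCV 4.12 (cv2) and the standard library are available. Lean on these libraries where they do the work, as an engineer would, in place of code of your own. Each camera call takes 0.05 s, during which the arm holds its last target. There are 200 camera calls.

## Working session

There is one attempt and no reset: what is moved stays moved. The work goes in short steps, Python scripts to look and compute and a shell command to move; the robot and the scene stay as the last step left them, time stands still between calls to the robot, and variables do not carry over. Pictures are saved under pics/ and viewed, at most 12 in all, crops included, and the job is handed in when it is done.

```bash
mkdir -p pics
cat > h.py <<'E'
import numpy as np, cv2
from scipy.spatial.transform import Rotation as R
from workcell import bot
def grab(n,name):
    f=bot.grab_frame(n); cv2.imwrite(f'pics/{name}.png',f['img'][:,:,::-1]); np.savez(f'pics/{name}.npz',**f); return f
def load(name): return dict(np.load(f'pics/{name}.npz'))
def cam(f):
    F=200/np.tan(np.radians(float(f['vfov']))/2); return F,cv2.Rodrigues(np.array(f['rvec'],float))[0],np.array(f['tvec'],float).ravel()
def pts(f,u,v,z=None):
    F,M,t=cam(f); u=np.asarray(u);v=np.asarray(v)
    z=f['z_map'][v.astype(int),u.astype(int)] if z is None else z
    c=np.stack([(u-f['cx'])/F*z,(v-f['cy'])/F*z,z*np.ones(u.shape)],-1); return (c-t)@M
def plane(f,u,v,p0,n):
    F,M,t=cam(f); o=-M.T@t; d=np.stack([(np.asarray(u)-f['cx'])/F,(np.asarray(v)-f['cy'])/F,np.ones(np.shape(u))],-1)@M
    return o+d*(((p0-o)@n)/(d@n))[...,None]
E
python3 - <<'E'
from h import *
for n in ("top","scene"):
    f=grab(n,n+"0"); F,M,t=cam(f); print(n,F,-M.T@t,M[2],f['cx'],f['cy'])
s=bot.observe(); print(s)
E
```

```text
top 442.11494670799294 [ 0.41152064 -0.02419987  1.3348196 ] [ 0.13255236  0.00185232 -0.99117427] 321.01307865014195 195.28957024431952
scene 366.42028583349116 [1.37539673 0.24943713 0.67300467] [-0.76697543 -0.26227225 -0.58562954] 315.7828231697932 193.44864276784764
{'clock': 0.1, 'qpos': array([ 1.1307672 ,  0.52193025, -0.03633614,  1.59993398,  0.02116575,
        1.02107289, -0.11280594]), 'qd': array([ 0.00210988, -0.00152919, -0.00034501, -0.00059421,  0.00151589,
       -0.00040138, -0.00034085]), 'joint_efforts': array([ 4.21675475e-03, -9.28490639e+01,  1.98355369e+00, -3.70532691e+01,
        1.79007783e-02,  5.33866420e-03, -9.77727723e-06]), 'position': array([ 0.22579761, -0.58250005,  0.24950431]), 'tool_rot': array([-3.14063176e+00,  3.22278030e-05,  3.69801563e-01]), 'force': array([-0.16862606,  0.2443753 ,  0.70559564]), 'moment': array([ 0.05400614, -0.0197432 ,  0.03221412]), 'finger_force': 0.0, 'grip_width': 0.08541141276636346}
```

View pics/top0.png

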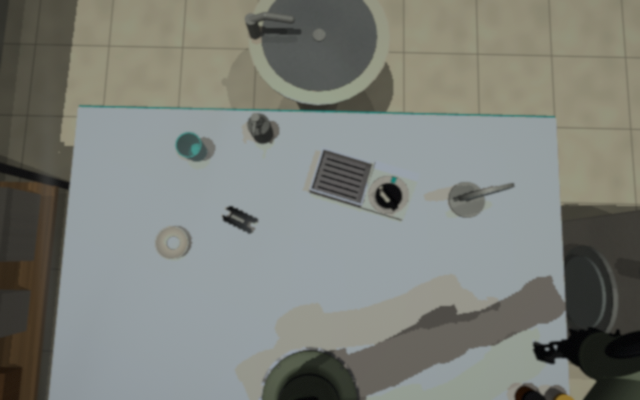

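View pics/scene0.png

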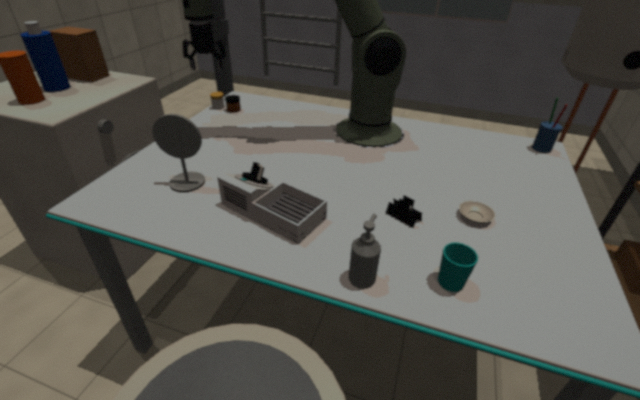

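Top view: clip at about (240,219), the dryer bay at (342,177), the dial at (388,195) with the turquoise mark near (394,180). The bystanders are pump (261,128), cup (190,146), mirror (467,199) and dish (173,242).

Run:
```python
from h import *
f=load('top0'); im=f['img']
v,u=np.mgrid[0:400,0:640]; P=pts(f,u,v)
# clip: dark pixels
m=(im.max(2)<60)&(u>215)&(u<265)&(v>195)&(v<240)
p=P[m]; print('clip n',m.sum(),'zmax',np.percentile(p[:,2],[5,50,95]))
print(cv2.minAreaRect(p[:,:2].astype(np.float32)*1000))
hi=p[p[:,2]>.05]; print('hi',len(hi),hi.mean(0),cv2.minAreaRect(hi[:,:2].astype(np.float32)*1000))
# dryer: height>0.02
m=(P[...,2]>.02)&(u>290)&(u<425)&(v>135)&(v<235)&(f['z_map']>0)
p=P[m]; print('dryer',m.sum(),cv2.minAreaRect(p[:,:2].astype(np.float32)*1000))
w=cv2.resize(im[130:240,210:430],None,fx=3.6,fy=3.6,interpolation=cv2.INTER_CUBIC)
cv2.imwrite('pics/topcrop.png',np.clip(w[:,:,::-1]*1.5,0,255).astype(np.uint8))
```

```text
clip n 261 zmax [0.01496702 0.032373   0.06408751]
((510.7444152832031, 219.22604370117188), (86.06544494628906, 43.95063781738281), 65.45700073242188)
hi 46 [0.51018556 0.21883626 0.06255395] ((510.6659851074219, 219.85162353515625), (36.28927993774414, 25.625001907348633), 64.81178283691406)
dryer 4773 ((621.811767578125, -144.43209838867188), (290.4897155761719, 133.73822021484375), 74.27392578125)
```

View pics/topcrop.png

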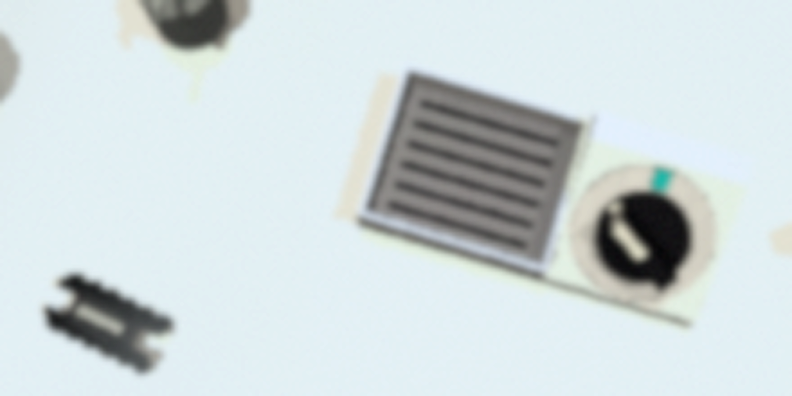

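The crop shows the bay and the dial skirt at about (643,237). The bar's white line runs up-left and the mark is at (662,180). Clip and dryer sizes agree with those given (86x44, 36x26 at 63 mm, 290x134). Next I'll plan the route to the clip.

```bash
cat >> h.py <<'E'
def go(*wps):
    """world targets (xyz, R matrix) -> row numbers in the current tool frame"""
    s=bot.observe(); R0=R.from_euler('xyz',s['tool_rot']).as_matrix(); p0=s['position']
    print('now',s['clock'].round(2) if hasattr(s['clock'],'round') else s['clock'],p0.round(4),np.degrees(s['tool_rot']).round(1),'q',s['qpos'].round(2),'w',round(s['grip_width'],4),'ff',s['finger_force'],'F',s['force'].round(1))
    for p,Rt in wps:
        d=R0.T@(np.array(p)-p0)/.2; r=R.from_matrix(R0.T@Rt).as_rotvec()/(np.pi/2) if Rt is not None else np.zeros(3)
        print(np.r_[d,r].round(4).tolist())
def down(yawdeg): return R.from_euler('xyz',[180,0,yawdeg],degrees=True).as_matrix()
E
python3 - <<'E'
from h import *
go(([.36,-.40,.27],down(30)),([.38,-.27,.27],down(35)))
# dial estimate from top view
f=load('top0'); im=f['img'].astype(int)
y=np.radians(-15.73); Rd=R.from_euler('z',y).as_matrix(); O=np.array([.6218,-.1444,0])-Rd@[.012,0,0]
n=Rd@np.array([-.5,0,np.sqrt(.75)]); up=Rd@np.array([np.sqrt(.75),0,.5]); lf=np.cross(n,up); c=O+Rd@[0,-.08,.066]
print('O',O,'bay',O+Rd@[.012,.065,.03],'dial',c)
v,u=np.mgrid[0:400,0:640]; hsv=cv2.cvtColor(f['img'],cv2.COLOR_RGB2HSV)
box=(u>365)&(u<412)&(v>168)&(v<218)
def rep(k,m,h):
    q=plane(f,u[m],v[m],c+n*h,n)-c; a,b=q@up,q@lf; print(k,m.sum(),'up/left mean',a.mean().round(4),b.mean().round(4),'angle',np.arctan2(b.mean(),a.mean()))
    return a,b
rep('mark',box&(hsv[...,1]>90)&(hsv[...,0]>75)&(hsv[...,0]<100),.006)
dk=box&(im.max(2)<60); rep('dark',dk,.017)
P=pts(f,u,v); Q=(P-c); hgt=Q@n
b=box&(hgt>.045)&(hgt<.062); a,l=Q[b]@up,Q[b]@lf; print('bar',b.sum(),a.mean(),l.mean(),cv2.minAreaRect(np.stack([a,l],1).astype(np.float32)*1000))
w=b&(im.min(2)>90); print('white on bar',w.sum(),(Q[w]@up).mean(),(Q[w]@lf).mean())
E
```

```text
now 0.1 [ 0.2258 -0.5825  0.2495] [-179.9    0.    21.2] q [ 1.13  0.52 -0.04  1.6   0.02  1.02 -0.11] w 0.0854 ff 0.0 F [-0.2  0.2  0.7]
[0.9555, -0.6084, -0.1019, -0.0006, -0.0, -0.0979]
[1.2836, -1.1783, -0.1014, -0.0006, -0.0001, -0.1535]
O [ 0.6102494  -0.14114675  0.        ] bay [ 0.63942179 -0.08183425  0.03      ] dial [ 0.58856104 -0.21815074  0.066     ]
mark 22 up/left mean 0.0483 0.003 angle 0.06123568165130772
dark 426 up/left mean 0.0013 -0.0008 angle -0.5683157859026197
bar 157 0.001830366106165674 0.001263917263436539 ((1.2261438369750977, 1.1779594421386719), (64.98311614990234, 18.715194702148438), 56.01670837402344)
white on bar 37 0.0076070619496828645 0.012426091483841595
```

```bash
python3 -m inch '[[0.3,-0.2,-0.1,0,0,-0.05,1],[0.6,-0.4,-0.1,0,0,-0.1,1],[0.95,-0.7,-0.1,0,0,-0.15,1],[1,-0.9,-0.1,0,0,-0.2,1],[1,-1,-0.1,0,0,-0.25,1],[1,-1,-0.1,0,0,-0.25,1]]' && python3 -c "
from h import *
go(([.40,-.10,.28],down(50)),([.45,.08,.25],down(60)))"
```

```text
clock: 0.85
position: [0.3403, -0.3215, 0.2702]
tool_rot: [-3.141, -0.0, 0.767]
force: [-0.5, -0.4, 0.1]
grip_width: 0.0856
finger_force: 0.0
now 0.85 [ 0.3403 -0.3215  0.2702] [-180.   -0.   44.] q [ 0.81  0.25 -0.22  1.96  0.07  0.93 -0.24] w 0.0856 ff 0.0 F [-0.5 -0.4  0.1]
[0.9835, -0.5902, -0.0485, -0.0002, -0.0001, -0.0672]
[1.7881, -1.0646, 0.1018, -0.0002, -0.0001, -0.1783]
```

```bash
python3 -m inch '[[0.3,-0.15,0,0,0,-0.02,1],[0.6,-0.3,0,0,0,-0.05,1],[0.9,-0.45,0,0,0,-0.1,1],[1,-0.6,0,0,0,-0.15,1],[1,-0.6,0,0,0,-0.2,1],[1,-0.6,0,0,0,-0.23,1]]' && python3 -c "
from h import *
go(([.45,.06,.26],down(65)),([.5105,.2195,.2],down(65)))"
```

```text
clock: 1.6
position: [0.4021, -0.0993, 0.27]
tool_rot: [-3.142, -0.0, 1.125]
force: [-0.6, -1.3, 0.2]
grip_width: 0.0853
finger_force: 0.0
now 1.6 [ 0.4021 -0.0993  0.27  ] [-180.    -0.    64.5] q [ 0.48  0.18 -0.43  2.08  0.09  0.91 -0.45] w 0.0853 ff 0.0 F [-0.6 -1.3  0.2]
[0.8218, -0.1271, 0.0499, -0.0, -0.0, -0.0057]
[1.6718, -0.1976, 0.3499, -0.0, -0.0, -0.0057]
```

```bash
python3 -m inch '[[0.3,-0.05,0,0,0,0,1],[0.6,-0.1,0,0,0,0,1],[0.9,-0.13,0.05,0,0,0,1],[1,-0.13,0.15,0,0,0,1],[1,-0.13,0.25,0,0,0,1],[1,-0.13,0.25,0,0,0,1]]'
python3 - <<'E'
from h import *
f=grab('wrist','w1'); F,M,t=cam(f); print(-M.T@t,M[2])
go(([.5105,.2195,.15],down(65)),([.5105,.2195,.05],down(65)))
E
```

```text
clock: 2.35
position: [0.4646, 0.092, 0.2188]
tool_rot: [-3.139, 0.001, 1.123]
force: [-0.0, -0.2, 0.0]
grip_width: 0.0856
finger_force: 0.0
[0.49460782 0.15575939 0.34321558] [-0.1196814  -0.24539297 -0.96200762]
now 2.4 [0.465  0.092  0.2198] [-179.9    0.    64.3] q [ 0.1   0.36 -0.53  2.    0.24  0.84 -1.01] w 0.0852 ff 0.0 F [0.5 0.6 1.1]
[0.6734, -0.0708, 0.3489, -0.0006, 0.0003, -0.0075]
[0.6736, -0.0703, 0.8489, -0.0006, 0.0003, -0.0075]
```

View pics/w1.png

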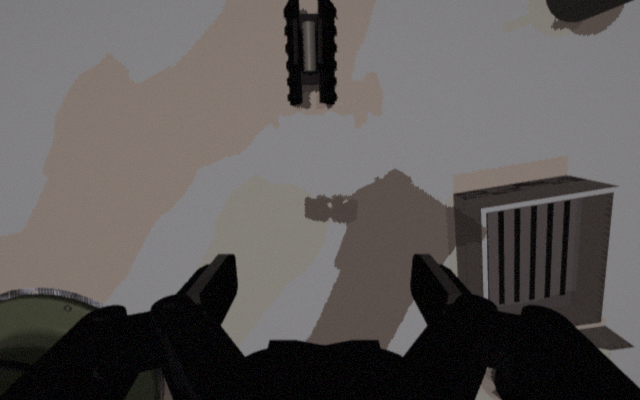

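The wrist view shows the clip at (310,50), with its long axis along the tool's x, so it is well aligned.

```bash
python3 - <<'E'
from h import *
f=load('w1'); v,u=np.mgrid[0:400,0:640]; P=pts(f,u,v)
m=(u>270)&(u<350)&(v<115)&(P[...,2]>.052)&(P[...,2]<.075)
p=P[m]; print(m.sum(),p.mean(0),cv2.minAreaRect(p[:,:2].astype(np.float32)*1000))
E
python3 -m inch '[[0.25,-0.03,0.1,0,0,0,1],[0.5,-0.05,0.2,0,0,0,1],[0.67,-0.07,0.35,0,0,0,1],[0.67,-0.07,0.4,0,0,0,1],[0.67,-0.07,0.4,0,0,0,1]]' && python3 -c "
from h import *
go(([.5105,.2195,.05],down(65)))"
```

```text
609 [0.51029542 0.22255994 0.06345195] ((510.7304382324219, 222.57435607910156), (35.98271560668945, 25.98685646057129), 65.83545684814453)
clock: 3.02
position: [0.5103, 0.2184, 0.1401]
tool_rot: [-3.142, 0.001, 1.123]
force: [0.1, -1.4, 0.1]
grip_width: 0.085
finger_force: 0.0
now 3.025 [0.5103 0.2184 0.1401] [-180.     0.    64.3] q [-0.17  0.59 -0.47  1.86  0.37  0.78 -1.29] w 0.085 ff 0.0 F [ 0.1 -1.4  0.1]
[0.0057, -0.0016, 0.4507, -0.0, 0.0005, -0.0075]
```

```bash
python3 -m inch '[[0.01,0,0.15,0,0,-0.012,1],[0.013,0,0.3,0,0,-0.012,1],[0.013,0,0.45,0,0,-0.012,1],[0.013,0,0.45,0,0,-0.012,1],[0.013,0,0.45,0,0,-0.012,0.15],[0.013,0,0.45,0,0,-0.012,0.1],[0.013,0,0.45,0,0,-0.012,0.1],[0.013,0,0.45,0,0,-0.012,0.1],[0.013,0,0.45,0,0,-0.012,0.1]]' 30
```

```text
clock: 4.15
position: [0.5117, 0.2218, 0.0508]
tool_rot: [3.141, -0.001, 1.142]
force: [-0.8, -0.8, 10.2]
grip_width: 0.026
finger_force: 29.0
```

```bash
python3 -m inch '[[0,0,-0.2,0,0,0,0.1],[0,0,-0.5,0,0,0,0.1],[0,0,-0.75,0,0,0,0.1],[0,0,-0.75,0,0,0,0.1]]' && python3 -c "
from h import *
go(([.575,.07,.2],down(70)),([.6394,-.0818,.2],down(74.3)))"
```

```text
clock: 4.65
position: [0.5126, 0.2224, 0.2038]
tool_rot: [3.137, -0.004, 1.142]
force: [0.5, 0.1, -1.8]
grip_width: 0.0259
finger_force: 28.4
now 4.65 [0.5126 0.2224 0.2038] [179.8  -0.2  65.4] q [-0.14  0.51 -0.52  1.81  0.32  0.9  -1.23] w 0.0259 ff 28.43387638684362 F [ 0.5  0.1 -1.8]
[-0.5637, 0.6002, 0.0191, 0.0027, -0.0027, -0.0507]
[-1.1202, 1.2086, 0.0192, 0.0028, -0.0026, -0.0984]
```

```bash
python3 -m inch '[[-0.15,0.16,0,0,0,-0.01,0.1],[-0.35,0.37,0,0,0,-0.03,0.1],[-0.55,0.58,0,0,0,-0.05,0.1],[-0.75,0.8,0,0,0,-0.07,0.1],[-0.9,0.95,0,0,0,-0.09,0.1],[-0.95,1,0,0,0,-0.1,0.1],[-0.95,1,0,0,0,-0.1,0.1]]'
python3 - <<'E'
from h import *
f=grab('wrist','w2')
go(([.6394,-.0818,.15],down(74.3)),([.6394,-.0818,.083],down(74.3)))
E
```

```text
clock: 5.52
position: [0.614, -0.0343, 0.1993]
tool_rot: [-3.14, -0.0, 1.299]
force: [-0.6, 1.5, 0.3]
grip_width: 0.0264
finger_force: 28.4
now 5.575 [ 0.6139 -0.033   0.1996] [-179.9   -0.    74.5] q [ 0.31  0.6  -0.52  1.66  0.35  0.97 -0.6 ] w 0.0262 ff 28.43223707517609 F [-0.4  0.5  0.1]
[-0.2009, 0.1885, 0.2477, -0.0006, -0.0003, 0.0021]
[-0.201, 0.1888, 0.5827, -0.0006, -0.0003, 0.0021]
```

View pics/w2.png

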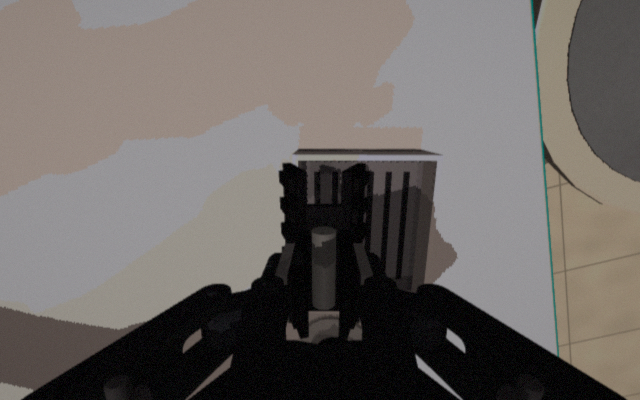

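The wrist view shows the held clip over the bay, square with its walls, with the bay at (300-440, 150-290). It needs the computed shift before going down.

```bash
python3 -m inch '[[-0.1,0.1,0,0,0,0,0.1],[-0.2,0.19,0.05,0,0,0,0.1],[-0.2,0.19,0.2,0,0,0,0.1],[-0.2,0.19,0.35,0,0,0,0.1],[-0.2,0.19,0.48,0,0,0,0.1],[-0.2,0.19,0.55,0,0,0,0.1],[-0.2,0.19,0.587,0,0,0,0.1],[-0.2,0.19,0.587,0,0,0,0.1]]'
```

```text
clock: 6.58
position: [0.6403, -0.0827, 0.0827]
tool_rot: [-3.142, -0.0, 1.3]
force: [0.3, -0.4, -0.8]
grip_width: 0.0261
finger_force: 28.4
```

```bash
python3 -m inch '[[0,0,0.008,0,0,0,0.1],[0,0,0.008,0,0,0,0.1],[0,0,0.008,0,0,0,0.6],[0,0,0.008,0,0,0,0.6],[0,0,0.008,0,0,0,0.6],[0,0,-0.15,0,0,0,0.6],[0,0,-0.4,0,0,0,0.6],[0,0,-0.7,0,0,0,0.6],[0,0,-0.85,0,0,0,0.6],[-0.2,0,-0.95,0,0,0,1],[-0.4,0.2,-0.95,0,0,0,1],[-0.4,0.3,-0.95,0,0,0,1],[-0.4,0.3,-0.95,0,0,0,1]]'
python3 - <<'E'
from h import *
f=grab('top','top1'); g=grab('wrist','w3')
im=f['img'][110:250,210:450]; a=cv2.resize(im,(686,400))
cv2.imwrite('pics/mix.png',np.clip(np.vstack([cv2.resize(im,(480,280)),cv2.resize(g['img'],(480,300))])[:,:,::-1]*1.4,0,255).astype(np.uint8))
go()
E
```

```text
clock: 8.2
position: [0.6771, -0.1765, 0.2719]
tool_rot: [-3.141, -0.0, 1.299]
force: [-0.0, 0.5, 0.4]
grip_width: 0.0852
finger_force: 0.0
now 8.3 [ 0.6763 -0.1755  0.2723] [-180.    -0.    74.5] q [ 0.46  0.67 -0.5   1.34  0.32  1.22 -0.33] w 0.0854 ff 0.0 F [-0.2 -0.2  0.7]
```

View pics/mix.png

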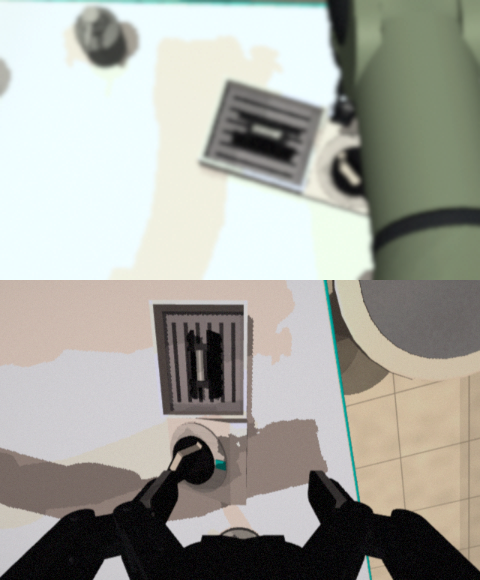

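The clip is released and standing in the bay, square with its walls. The dial is at about (195,460) in the lower picture, with the mark at (220,465). Next comes the tilted approach to the dial.

```bash
cat >> h.py <<'E'
Rd=R.from_euler('z',-15.73,degrees=True).as_matrix(); O=np.array([.6218,-.1444,0])-Rd@[.012,0,0]
n=Rd@np.array([-.5,0,np.sqrt(.75)]); up=Rd@np.array([np.sqrt(.75),0,.5]); lf=np.cross(n,up); c=O+Rd@[0,-.08,.066]
def dialR(th):
    b=up*np.cos(th)+lf*np.sin(th); return np.stack([b,np.cross(-n,b),-n],1)
E
python3 -c "
from h import *
go((c+n*.17+[0,0,.05],dialR(.977)),(c+n*.162,dialR(.977)))"
```

```text
now 8.3 [ 0.6763 -0.1755  0.2723] [-180.    -0.    74.5] q [ 0.46  0.67 -0.5   1.34  0.32  1.22 -0.33] w 0.0854 ff 0.0 F [-0.2 -0.2  0.7]
[-0.3211, -0.7907, 0.046, -0.3241, 0.0983, 0.3716]
[-0.3213, -0.7705, 0.3306, -0.3241, 0.0983, 0.3716]
```

```bash
python3 -m inch '[[-0.05,-0.15,-0.05,-0.05,0.02,0.06,1],[-0.12,-0.3,-0.05,-0.11,0.03,0.13,1],[-0.2,-0.5,0,-0.18,0.05,0.2,1],[-0.28,-0.7,0,-0.24,0.07,0.28,1],[-0.32,-0.78,0.04,-0.32,0.1,0.37,1],[-0.32,-0.77,0.2,-0.324,0.098,0.372,1],[-0.32,-0.77,0.33,-0.324,0.098,0.372,1],[-0.32,-0.77,0.33,-0.324,0.098,0.372,1],[-0.32,-0.77,0.33,-0.324,0.098,0.372,1]]'
python3 - <<'E'
from h import *
f=grab('wrist','w4'); go((c+n*.06,dialR(.977)),(c+n*.042,dialR(.977)))
im=f['img'].astype(int); v,u=np.mgrid[0:400,0:640]; P=pts(f,u,v); Q=P-c; h=Q@n; a=Q@up; l=Q@lf; r=np.hypot(a,l)
b=(h>.046)&(h<.06)&(r<.045)
print('bar',b.sum(),np.median(h[b]),cv2.minAreaRect(np.stack([a[b],l[b]],1).astype(np.float32)*1000))
hsv=cv2.cvtColor(f['img'],cv2.COLOR_RGB2HSV)
m=(r<.07)&(hsv[...,1]>90)&(hsv[...,0]>75)&(hsv[...,0]<100); print('mark',m.sum(),a[m].mean(),l[m].mean(),h[m].mean(),np.arctan2(l[m].mean(),a[m].mean()))
p=(abs(h)<.004)&(r<.1)&(r>.06); print('panel h',p.sum(),h[p].mean())
E
```

```text
clock: 9.43
position: [0.5104, -0.1956, 0.2062]
tool_rot: [2.695, -0.283, 0.767]
force: [0.1, 0.1, -0.7]
grip_width: 0.0858
finger_force: 0.0
now 9.475 [ 0.5104 -0.1958  0.2062] [154.4 -16.2  43.9] q [ 0.6   0.32 -0.41  2.24  1.11  0.16 -1.7 ] w 0.0853 ff 0.0 F [-0.2  0.2 -0.8]
[-0.0003, 0.0021, 0.5104, 0.0, 0.0002, -0.0002]
[-0.0002, 0.0021, 0.6004, 0.0, 0.0002, -0.0002]
bar 1649 0.05390563782188083 ((0.5233821868896484, 4.668647766113281), (66.37952423095703, 17.84446144104004), 55.76840591430664)
mark 3057 0.009584038265196484 0.008168820239670149 0.190284296254141 0.7058486340510359
panel h 6113 0.00033707970377243
```

View pics/w4.png

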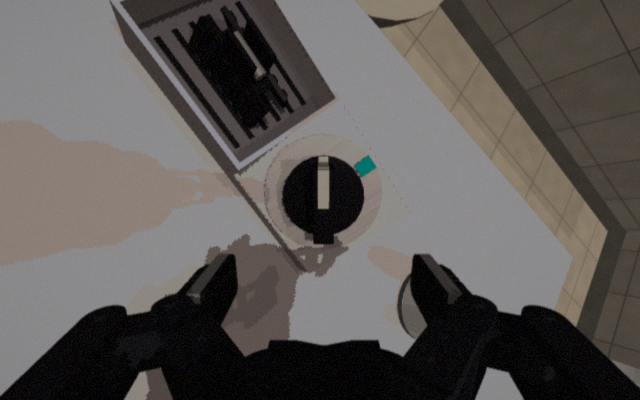

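The wrist view shows the bar centred between the fingers, vertical at column 323, with the mark at (365,166) and clip in the bay. Joint 6 is at its limit, so I'll rehearse the turn in the air just above the dial.

```bash
python3 -m inch '[[0.007,0.002,0.12,0,0,0,1],[0.014,0.005,0.29,0,0,0,1],[0.014,0.005,0.29,0,0,0.1,1],[0.014,0.005,0.29,0,0,0.2,1],[0.014,0.005,0.29,0,0,0.3,1],[0.014,0.005,0.29,0,0,0.4,1],[0.014,0.005,0.29,0,0,0.5,1],[0.014,0.005,0.29,0,0,0.59,1],[0.014,0.005,0.29,0,0,0.59,1],[0.014,0.005,0.29,0,0,0.59,1]]'
python3 - <<'E'
from h import *
go((c+n*.104+up*.001+lf*.0025,dialR(.06)))
f=load('w4'); im=f['img'].astype(int); v,u=np.mgrid[0:400,0:640]; hsv=cv2.cvtColor(f['img'],cv2.COLOR_RGB2HSV)
def at(m,h):
    q=plane(f,u[m],v[m],c+n*h,n)-c; return q@up,q@lf
m=(u>340)&(u<390)&(v>145)&(v<190)&(hsv[...,1]>90)&(hsv[...,0]>75)&(hsv[...,0]<100)
am,lm=at(m,.006); print('mark',m.sum(),am.mean(),lm.mean())
dk=(im.max(2)<45)&(u>270)&(u<372)&(v>145)&(v<240)
k=cv2.morphologyEx(dk.astype(np.uint8),cv2.MORPH_CLOSE,np.ones((25,25)))
cs=max(cv2.findContours(k,cv2.RETR_EXTERNAL,cv2.CHAIN_APPROX_NONE)[0],key=cv2.contourArea)[:,0]
a,l=at((cs[:,1],cs[:,0]),.017); print('skirt circle',cv2.minEnclosingCircle(np.stack([a,l],1).astype(np.float32)*1000))
w=(im.min(2)>90)&(u>315)&(u<332)&(v>168)&(v<212); a,l=at(w,.053); print('white top',w.sum(),a.mean(),l.mean(),cv2.minAreaRect(np.stack([a,l],1).astype(np.float32)*1000))
E
```

```text
clock: 10.72
position: [0.5309, -0.2037, 0.1252]
tool_rot: [3.073, -0.37, -0.008]
force: [2.2, 7.0, -1.8]
grip_width: 0.0854
finger_force: 0.0
now 10.725 [ 0.5309 -0.2037  0.1252] [176.1 -21.2  -0.5] q [ 1.17  0.88 -1.28  2.11  1.44  0.83 -2.52] w 0.0854 ff 0.0 F [ 2.2  7.  -1.8]
[0.0993, -0.0006, -0.1302, -0.0325, 0.0911, 0.1183]
mark 275 0.04809499276047467 0.004910066078190409
skirt circle ((-0.9551527500152588, 2.272850751876831), 41.21138000488281)
white top 425 0.009328405004857548 0.017324077490858684 ((9.123174667358398, 17.05832862854004), (31.61814308166504, 8.285170555114746), 55.99599075317383)
```

Joint 7 ran to its limit, so the half-turned grasp (tool x opposite to the pointer) is the right one. I'll back off and turn the other way.

```bash
python3 -c "
from h import *
for t in (.977,1.6): go((c+n*.18,dialR(t)))"
```

```text
now 10.725 [ 0.5309 -0.2037  0.1252] [176.1 -21.2  -0.5] q [ 1.17  0.88 -1.28  2.11  1.44  0.83 -2.52] w 0.0854 ff 0.0 F [ 2.2  7.  -1.8]
[0.0393, -0.0139, -0.5055, -0.0709, 0.0687, -0.4644]
now 10.725 [ 0.5309 -0.2037  0.1252] [176.1 -21.2  -0.5] q [ 1.17  0.88 -1.28  2.11  1.44  0.83 -2.52] w 0.0854 ff 0.0 F [ 2.2  7.  -1.8]
[0.0393, -0.0139, -0.5055, -0.0936, 0.0461, -0.8601]
```

```bash
python3 -m inch '[[0.01,0,-0.15,-0.01,0.02,-0.1,1],[0.02,-0.01,-0.3,-0.03,0.04,-0.2,1],[0.03,-0.014,-0.45,-0.05,0.06,-0.3,1],[0.04,-0.014,-0.5,-0.07,0.068,-0.4,1],[0.04,-0.014,-0.5,-0.07,0.07,-0.46,1],[0.04,-0.014,-0.5,-0.08,0.06,-0.56,1],[0.04,-0.014,-0.5,-0.08,0.055,-0.66,1],[0.04,-0.014,-0.5,-0.09,0.05,-0.76,1],[0.04,-0.014,-0.5,-0.094,0.046,-0.86,1],[0.04,-0.014,-0.5,-0.094,0.046,-0.86,1],[0.04,-0.014,-0.5,-0.094,0.046,-0.86,1]]' && python3 -c "
from h import *
go((c+n*.18,dialR(3.1)));go((c+n*.18,dialR(2.3)))"
```

```text
clock: 12.1
position: [0.5052, -0.185, 0.2234]
tool_rot: [2.612, 0.02, 1.339]
force: [0.5, -0.0, 0.7]
grip_width: 0.085
finger_force: 0.0
now 12.1 [ 0.5052 -0.185   0.2234] [149.7   1.2  76.7] q [ 1.31  0.66 -1.45  2.22  1.42  0.75 -1.25] w 0.085 ff 0.0 F [ 0.5 -0.   0.7]
[-0.0463, -0.0094, 0.0047, 0.0048, 0.0011, -0.9438]
now 12.1 [ 0.5052 -0.185   0.2234] [149.7   1.2  76.7] q [ 1.31  0.66 -1.45  2.22  1.42  0.75 -1.25] w 0.085 ff 0.0 F [ 0.5 -0.   0.7]
[-0.0463, -0.0094, 0.0047, 0.0045, -0.0008, -0.4345]
```

```bash
python3 -m inch '[[0,0,0,0,0,-0.11,1],[-0.02,0,0,0,0,-0.22,1],[-0.04,0,0,0,0,-0.33,1],[-0.046,-0.01,0,0,0,-0.44,1],[-0.046,-0.01,0,0,0,-0.55,1],[-0.046,-0.01,0,0,0,-0.66,1],[-0.046,-0.01,0,0,0,-0.77,1],[-0.046,-0.01,0,0,0,-0.88,1],[-0.046,-0.01,0,0,0,-0.99,1],[-0.046,-0.01,0,0,0,-0.99,1]]' && python3 -c "
from h import *
c=c+up*.001+lf*.0025
go((c+n*.17,dialR(4.118)),(c+n*.06,dialR(4.118)),(c+n*.042,dialR(4.118)))"
```

```text
clock: 13.35
position: [0.5016, -0.1936, 0.2226]
tool_rot: [-3.127, 0.53, 2.903]
force: [0.1, -0.7, -0.2]
grip_width: 0.0856
finger_force: 0.0
now 13.35 [ 0.5016 -0.1936  0.2226] [-179.2   30.3  166.3] q [ 1.34  0.67 -1.46  2.22  1.42  0.74  0.33] w 0.0856 ff 0.0 F [ 0.1 -0.7 -0.2]
[-0.0049, 0.012, 0.0542, 0.0004, 0.0049, -0.6017]
[-0.0014, 0.0099, 0.6042, 0.0004, 0.0049, -0.6017]
[-0.0009, 0.0095, 0.6942, 0.0004, 0.0049, -0.6017]
```

```bash
python3 -m inch '[[0,0.01,0.05,0,0.005,-0.11,1],[0,0.01,0.05,0,0.005,-0.22,1],[0,0.01,0.05,0,0.005,-0.33,1],[0,0.01,0.1,0,0.005,-0.44,1],[0,0.01,0.2,0,0.005,-0.55,1],[0,0.01,0.3,0,0.005,-0.602,1],[0,0.01,0.4,0,0.005,-0.602,1],[0,0.01,0.4,0,0.005,-0.602,1],[0,0.01,0.4,0,0.005,-0.602,1]]'
python3 - <<'E'
from h import *
f=grab('wrist','w5')
v,u=np.mgrid[0:400,0:640]; Q=pts(f,u,v)-c; h=Q@n; a=Q@up; l=Q@lf; r=np.hypot(a,l)
b=(h>.046)&(h<.06)&(r<.045)
print('bar',b.sum(),np.median(h[b]),cv2.minAreaRect(np.stack([a[b],l[b]],1).astype(np.float32)*1000))
c=c+up*.001+lf*.0025
go((c+n*.06,dialR(4.118)),(c+n*.042,dialR(4.118)))
E
```

```text
clock: 14.48
position: [0.541, -0.2021, 0.1541]
tool_rot: [-2.696, 0.284, -2.374]
force: [0.3, 1.1, -0.8]
grip_width: 0.0856
finger_force: 0.0
bar 2816 0.05392980318547458 ((0.5559329986572266, 4.409645080566406), (66.67633819580078, 18.05365562438965), 56.104522705078125)
now 14.525 [ 0.541  -0.2023  0.1543] [-154.4   16.3 -136. ] q [ 1.18  0.82 -1.3   2.18  1.64  0.79  1.14] w 0.0852 ff 0.0 F [-0.2 -0.2 -0.1]
[-0.001, -0.0002, 0.2074, -0.0, 0.0004, 0.0008]
[-0.001, -0.0002, 0.2974, -0.0, 0.0004, 0.0008]
```

View pics/w5.png

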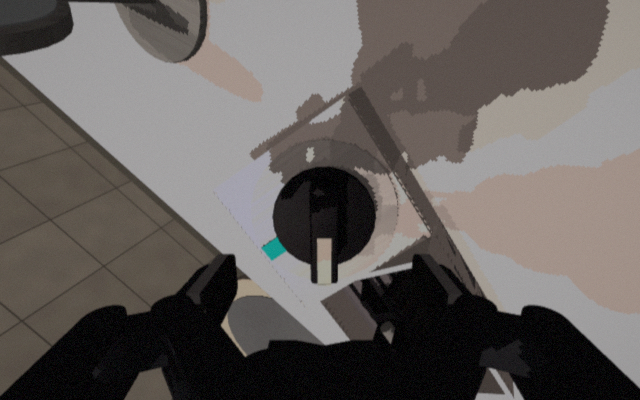

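The view shows the bar vertical at column 323 with its white pointer end toward the gripper and the mark at (273,249). Joints now have room, so I'll descend and grip.

```bash
python3 -m inch '[[-0.006,0.005,0.1,0,0,0,1],[-0.006,0.005,0.2,0,0,0,1],[-0.006,0.005,0.26,0,0,0,1],[-0.006,0.005,0.297,0,0,0,1],[-0.006,0.005,0.297,0,0,0,1],[-0.006,0.005,0.297,0,0,0,0.3],[-0.006,0.005,0.297,0,0,0,0.05],[-0.006,0.005,0.297,0,0,0,0.05],[-0.006,0.005,0.297,0,0,0,0.05],[-0.006,0.005,0.297,0,0,0,0.05],[-0.006,0.005,0.297,0,0,0,0.05]]' 40 && python3 -c "
from h import *
go((c,None))"
```

```text
clock: 15.9
position: [0.5703, -0.2093, 0.1026]
tool_rot: [-2.694, 0.283, -2.372]
force: [-2.6, -1.0, 9.1]
grip_width: 0.0175
finger_force: 40.7
now 15.9 [ 0.5703 -0.2093  0.1026] [-154.3   16.2 -135.9] q [ 1.1   0.95 -1.22  2.13  1.79  0.82  1.08] w 0.0175 ff 40.70230007171631 F [-2.6 -1.   9.1]
[0.0174, -0.0055, 0.2084, 0.0, 0.0, 0.0]
```

```bash
python3 -m inch '[[0,0,0,0,0,0.05,0.05],[0,0,0,0,0,0.1,0.05],[0,0,0,0,0,0.16,0.05],[0,0,0,0,0,0.22,0.05],[0,0,0,0,0,0.28,0.05],[0,0,0,0,0,0.34,0.05],[0,0,0,0,0,0.4,0.05],[0,0,0,0,0,0.46,0.05],[0,0,0,0,0,0.52,0.05],[0,0,0,0,0,0.56,0.05],[0,0,0,0,0,0.59,0.05],[0,0,0,0,0,0.59,0.05],[0,0,0,0,0,0.59,0.05]]' && python3 -c "
from h import *
f=grab('wrist','w6')
go((c+n*.042,dialR(.05+np.pi)))"
```

```text
clock: 17.52
position: [0.5705, -0.2101, 0.1028]
tool_rot: [-3.11, 0.524, 2.927]
force: [-2.0, -5.7, 10.4]
grip_width: 0.0175
finger_force: 41.0
now 17.575 [ 0.5705 -0.2101  0.1029] [-178.2   30.   167.7] q [ 1.16  1.06 -1.35  2.13  1.8   0.97  0.21] w 0.0179 ff 40.946903228759766 F [-2.7 -6.5  9.8]
[0.0081, -0.0141, -0.0015, -0.0011, 0.0009, 0.0014]
```

View pics/w6.png

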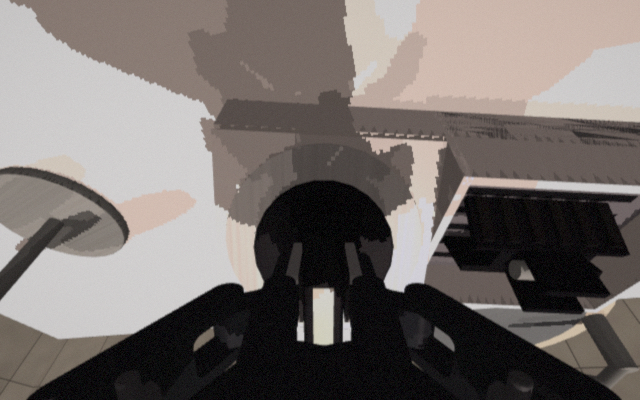

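The wrist view shows the bar gripped and turned to column 323, with the mark hidden behind the hand. I'll release and back off to check.

```bash
python3 -m inch '[[0,0,0,0,0,0,0.4],[0,0,0,0,0,0,0.8],[0,0,0,0,0,0,0.8],[0,0,0,0,0,0,0.8],[0,0,-0.1,0,0,0,0.8],[0,0,-0.3,0,0,0,0.8],[0,0,-0.5,0,0,0,0.8],[0,0,-0.7,0,0,0,0.8],[0,0,-0.7,0,0,0,0.8],[0,0,-0.7,0,0,0,0.8]]'
cat > m.py <<'E'
from h import *
import sys
go((c,None)); f=grab('wrist',sys.argv[1])
im=f['img'].astype(int); hsv=cv2.cvtColor(f['img'],cv2.COLOR_RGB2HSV)
v,u=np.mgrid[0:400,0:640]; Q=pts(f,u,v)-c; h=Q@n; a=Q@up; l=Q@lf; r=np.hypot(a,l)
b=(h>.046)&(h<.06)&(r<.045); R0=cv2.minAreaRect(np.stack([a[b],l[b]],1).astype(np.float32)*1000); print('bar',b.sum(),R0)
teal=(hsv[...,1]>90)&(hsv[...,0]>75)&(hsv[...,0]<100)&(r<.075)&(abs(h)<.02)
am,lm=a[teal].mean(),l[teal].mean(); print('mark',teal.sum(),am,lm,'angle about bar centre',np.arctan2(lm-R0[0][1]/1e3,am-R0[0][0]/1e3))
w=(im.min(2)>90)&b; print('white',w.sum(),np.arctan2(l[w].mean()-R0[0][1]/1e3,a[w].mean()-R0[0][0]/1e3))
E
python3 m.py w7; python3 -c "
import cv2;i=cv2.imread('pics/w7.png');cv2.imwrite('pics/w7c.png',cv2.resize(i[120:330,200:450],None,fx=2.8,fy=2.8))"
```

```text
clock: 18.82
position: [0.5026, -0.1904, 0.223]
tool_rot: [-3.111, 0.522, 2.928]
force: [0.1, -0.5, -0.5]
grip_width: 0.0683
finger_force: 0.0
now 18.825 [ 0.5026 -0.1904  0.223 ] [-178.2   29.9  167.8] q [ 1.33  0.68 -1.47  2.22  1.41  0.77  0.35] w 0.0683 ff 0.0 F [ 0.1 -0.5 -0.5]
[0.0024, -0.0165, 0.9056, 0.0, 0.0, 0.0]
bar 1450 ((0.9870986938476562, 4.180458068847656), (66.90462493896484, 17.620264053344727), 2.58929181098938)
mark 59 0.03595365737804902 0.0025408343323400826 angle about bar centre -0.04685687281844116
white 372 0.03683357647099445
```

View pics/w7c.png

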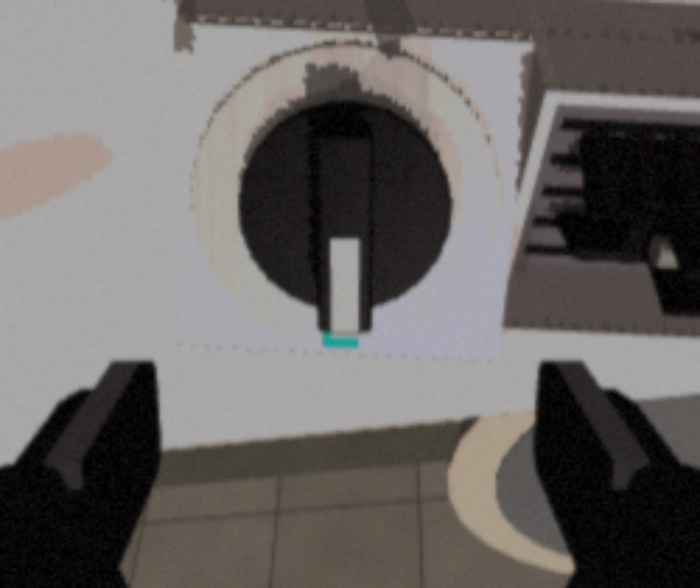

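The crop shows the pointer end at (345,335) and the mark, half hidden, centred at about (341,340), so it is nearly aligned. I'll measure the mark against the skirt's fitted circle in each view.

```bash
cat > s.py <<'E'
from h import *
from scipy.optimize import least_squares
import sys
for name in sys.argv[1:]:
    f=load(name); im=f['img']; hsv=cv2.cvtColor(im,cv2.COLOR_RGB2HSV); v,u=np.mgrid[0:400,0:640]
    def at(uu,vv,h):
        q=plane(f,uu,vv,c+n*h,n)-c; return np.stack([q@up,q@lf],1)*1e3
    g=at(u.ravel(),v.ravel(),.017).reshape(400,640,2)
    gray=cv2.GaussianBlur(im.max(2),(3,3),0).astype(float)
    # skirt edge: along rays from rough centre, strongest dark->bright step at 30..48 mm
    F,M,t=cam(f); pts_=[]
    for th in np.arange(0,2*np.pi,.05):
        rr=np.arange(32,47,.25); q=c+n*.017+(np.array([1,3])[0]*up+3*lf)/1e3+np.outer(rr/1e3,np.cos(th)*up+np.sin(th)*lf)
        pc=q@M.T+t; x=(pc[:,0]/pc[:,2]*F+f['cx']).astype(np.float32); y=(pc[:,1]/pc[:,2]*F+f['cy']).astype(np.float32)
        s=cv2.remap(gray.astype(np.float32),x[None],y[None],cv2.INTER_LINEAR)[0]; d=s[6:]-s[:-6]
        if d.max()>30: pts_.append(at(x[d.argmax()+3:d.argmax()+4],y[d.argmax()+3:d.argmax()+4],.017)[0])
    p=np.array(pts_); k=least_squares(lambda z:np.hypot(*(p-z[:2]).T)-z[2],[1,3,39],loss='soft_l1',f_scale=.4).x
    m=(hsv[...,1]>90)&(hsv[...,0]>75)&(hsv[...,0]<100); r=np.hypot(g[...,0],g[...,1]); m&=(r<75)&(r>25)&(f['z_map']>.05)
    q=at(u[m],v[m],.006)-k[:2]
    Q=pts(f,u,v)-c; h=Q@n; a=Q@up*1e3; l=Q@lf*1e3; b=(h>.046)&(h<.06)&(np.hypot(a,l)<45)
    w=b&(im.min(2)>90); wq=at(u[w],v[w],.053); wr=cv2.minAreaRect(wq.astype(np.float32))
    ww=wq.mean(0)-k[:2]
    print(name,len(p),'skirt',k.round(2),'mark',m.sum(),q.mean(0).round(2),'angle',np.arctan2(q[:,1].mean(),q[:,0].mean()).round(3),'| white rect',np.round(wr[1],1),round(wr[2],2),'centre angle',np.arctan2(ww[1],ww[0]).round(3))
E
python3 s.py w4 w5 w7
```

```text
w4 115 skirt [ 0.33  4.63 38.7 ] mark 373 [31.47 -0.45] angle -0.014 | white rect [31.6  8.3] 56.0 centre angle 0.954
w5 116 skirt [-0.49  3.48 38.93] mark 429 [35.81 -0.21] angle -0.006 | white rect [32.8 17.2] 55.98 centre angle 0.952
w7 111 skirt [-1.56  3.78 39.51] mark 63 [35.21 -0.28] angle -0.008 | white rect [33.6 17.5] 3.03 centre angle 0.053
```

Skirt radii fit (39 mm), but the mark's mean radius should be about 48; dark pixels are leaking into that mask, so I'll add a brightness limit.

```bash
sed -i "s/m=(hsv\[...,1\]>90)/m=(hsv[...,2]>90)\&(hsv[...,1]>90)/" s.py; python3 s.py w4 w5 w7
```

```text
w4 115 skirt [ 0.33  4.63 38.7 ] mark 255 [49.13  0.48] angle 0.01 | white rect [31.6  8.3] 56.0 centre angle 0.954
w5 116 skirt [-0.49  3.48 38.93] mark 306 [50.69  1.47] angle 0.029 | white rect [32.8 17.2] 55.98 centre angle 0.952
w7 111 skirt [-1.56  3.78 39.51] mark 47 [57.06  0.4 ] angle 0.007 | white rect [33.6 17.5] 3.03 centre angle 0.053
```

Three views agree: the mark is at about 0.015 to 0.02 rad and the dial at about 0.048. I'll regrip and turn a further 0.03 rad clockwise.

```bash
python3 -m inch '[[0,0,0.2,0,0,0,1],[0,0,0.4,0,0,0,1],[0,0,0.6,0,0,0,1],[0,0,0.7,0,0,0,1],[0,0,0.7,0,0,0,1],[0,0,0.7,0,0,0,0.4],[0,0,0.7,0,0,0,0.05],[0,0,0.7,0,0,0,0.05],[0,0,0.7,0,0,0,0.05],[0,0,0.7,0,0,0,0.05],[0,0,0.7,0,0,0.01,0.05],[0,0,0.7,0,0,0.02,0.05],[0,0,0.7,0,0,0.02,0.05],[0,0,0.7,0,0,0.02,0.05],[0,0,0.7,0,0,0.02,0.05]]' && python3 -m inch '[[0,0,0,0,0,0,0.4],[0,0,0,0,0,0,0.8],[0,0,0,0,0,0,0.8],[0,0,0,0,0,0,0.8],[0,0,-0.1,0,0,0,0.8],[0,0,-0.3,0,0,0,0.8],[0,0,-0.5,0,0,0,0.8],[0,0,-0.7,0,0,0,0.8],[0,0,-0.7,0,0,0,0.8],[0,0,-0.7,0,0,0,0.8]]' && python3 m.py w8 && python3 s.py w8
```

```text
clock: 20.75
position: [0.5698, -0.2099, 0.1026]
tool_rot: [-3.128, 0.524, 2.891]
force: [-9.9, -4.6, 12.1]
grip_width: 0.0173
finger_force: 40.4
clock: 22.0
position: [0.5027, -0.1905, 0.223]
tool_rot: [-3.129, 0.523, 2.891]
force: [-0.9, -0.6, -0.4]
grip_width: 0.0686
finger_force: 0.0
now 22.0 [ 0.5027 -0.1905  0.223 ] [-179.3   30.   165.7] q [ 1.32  0.65 -1.44  2.22  1.4   0.73  0.32] w 0.0686 ff 0.0 F [-0.9 -0.6 -0.4]
[0.0022, -0.0167, 0.9055, 0.0, 0.0, 0.0]
bar 1438 ((1.2438011169433594, 3.945718288421631), (67.20116424560547, 17.599924087524414), 1.292615294456482)
mark 55 0.03578819506176555 0.0029008533990111138 angle about bar centre -0.030237798444502813
white 368 0.022819278252916898
w8 111 skirt [-1.45  3.93 39.43] mark 43 [57.02  0.96] angle 0.017 | white rect [33.6 17.5] 1.21 centre angle 0.02
```

Dial 0.021 and mark 0.017 now agree. One last look at the whole scene.

```bash
python3 -c "
from h import *
grab('scene','scene1')"
```

```text
(no output)
```

View pics/scene1.png

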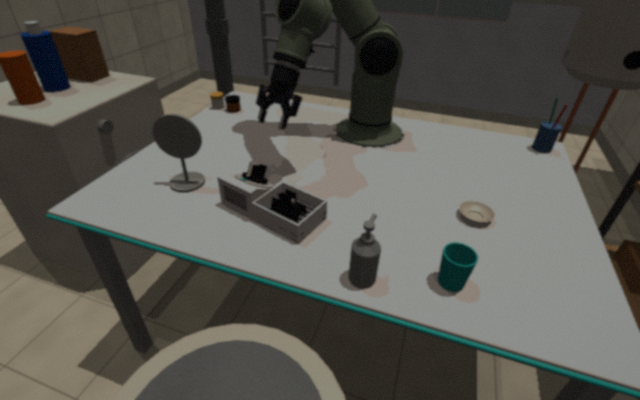

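The clip stands in the bay at (290,205), the bystanders are where they were, and the robot is clear of everything.

```bash
python3 -c "
from h import *
print(bot.job_done())"
```

```text
the job is handed in; nothing more can be done
None
```

The hair clip is in the dryer's open bay and released, and the dial's pointer lines up with the turquoise mark (about 0.021 rad against 0.017 rad measured); the job was handed in at about 22 s, with the other things on the shelf looking unmoved in the last picture.

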